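# Close a sample canister with the bar and stop at the first click

## Robot

A 6-joint arm with a two-finger parallel gripper is mounted at the origin on the work surface. World frame = base frame: x ahead of the robot, y to its left, z up, the work surface at z = 0. Lengths are in m, angles in degrees, forces in N, time in s.
With the tool pointing down it reaches from about 0.4 to 0.825 m from the base axis. Payload 7 kg.
Tool frame: the origin (TCP) lies midway between the tips of the shut fingers; the grasp point (between the pads) lies 19 mm behind it; x points along the fingers, z is the direction in which the jaws open and shut, and the axes are right-handed (so a half turn about x gives the same grasp; the last joint's range is limited). The gripper opens to 88 mm and grips with 3 to 60 N. Pads are 19 mm wide; open, the fingers measure 130 mm over their backs; the gripper's body (78 mm by 193 mm) begins 47 mm behind the grasp point.
Start: joints at [83.944, 20.546, 0.682, 0, -70.136, -16.507], TCP at [0.259, 0.623, 0.227] pointing down, gripper open.
Joint ranges: [-176.03, 176.03], [-82.01, 121.73], [-58.28, 71.71], [-173.87, 95.51], [-174.79, -0.11], [-173.66, 173.66]. Speed limits (degrees/s): [136.94, 136.94, 172.46, 180, 180, 180].

## Interface

Orientations are given as [roll, pitch, yaw] about the fixed x, y, z axes, in that order (R = Rz(yaw) Ry(pitch) Rx(roll)).
In Python, from plant import ctrl gives the robot as it stands.
- The arm moves only by the tool servo_tool, never from a script. Its argument "motion" is a list of rows, each an object with "offset": the shift along the tool's x, y, z in m, a list of three; "roll": the turn about the tool's x in degrees; "claw": the opening, from -1 (shut) to 1 (fully open), so that 0 is half open. In form: [{"offset": [x, y, z], "roll": roll, "claw": claw}, ...]. A call has 1 to 12 rows; each row shifts and turns the commanded pose from where the row before left it, along the tool's axes as they then stand; what a row does not reach is not made up. A row lasts 1/8 s, in which the tool goes at most 62.5 mm and 10.7 degrees, less where a joint would pass 70% of its speed; a pose out of reach is approached as far as the arm can. A call is refused whole if a number of a shift passes 0.0625 or a number of a turn 10.7, either way. A call with a gripper value outside its range is refused whole. The fingers move at their own pace and stop on an object; the grip force is fixed at half the most. Time passes only in rows, so rows that do not move let the fingers close. It gives the time, the measured TCP pose, the force and the opening at its end, in the units of the state.
- ctrl.get_obs(): the state, without advancing time (a new reading comes with each control period).
- ctrl.snapshot(name): name is "side" or "top" or "wrist"; returns a dict with "frame" (400x640x3 uint8, blue, green, red), "z_map" (400x640 float32, m along the optical axis (not along the pixel's ray), 0 where there is no reading), "mtx" (3x3 intrinsics, pixels), "k1" (the pictures are not rectified: a ray, as slopes to the right and down, at radius r is drawn at 1 + k1 r^2 times it, then the intrinsics apply), "extrinsics" (4x4, takes a point from camera to world coordinates). Camera axes: x right, y up, looking along -z (the intrinsics and any distortion apply to the point x, -y, -z); pixel columns grow to the right and rows downward; lengths in m; the calibration is good to about 2 mm. A picture is of the moment at which its call begins.
- ctrl.close_job(): hands the job in, once; it reports no verdict.
The state is a dict: "clock": time; "joint_pos": joint angles; "qvel": joint speeds; "tau": joint torques, N m; "tool_pos": TCP position; "orientation": TCP orientation; "force": force on the tool from outside, world axes, zero at the start; "moment": the same for the moment, N m; "opening": finger opening in m.
Only numpy, scipy, OpenCV 4.12 (cv2) and the standard library are available. Lean on these libraries where they do the work, as an engineer would, in place of code of your own. Each camera call takes 0.05 s, during which the arm holds its last target.

## Task

Close the steel sample canister: lift the plain steel bar off its rest, push its end right through the cross-hole in the head of the closing screw until a good finger's width sticks out on the far side, and turn the screw clockwise (seen from above) with the bar. The head has a torque limiter: stop at the first click, when the resistance has built up and then gives way, and do not push on after it, or the gasket ring under the screw is dragged round and ruined. Leave the bar in the hole, let go, and leave everything else on the bench where it stands.

Things in the scene. Friction and masses are not known exactly. Their poses are not given: they have to be found in the camera images.
- bar_mid (a point): Plain round steel bar, 13 mm thick, 180 mm long, with round ends, about 0.16 kg. It starts lying level in the notches of its rest, axis about 44 mm above the table. This point is the bar's centre; x runs along the bar.
- rest: Grey plastic rest, fixed: base plate 120 x 60 mm, 8 mm high, with two notched blocks 45 mm either side of its middle (each 14 mm thick along the bar, 42 mm wide, 48 mm high), leaving about 75 mm of bar free between them. Origin under its centre; x runs along the bar.
- hole (a point): Centre of the cross-hole in the steel head of the closing screw, on the screw's upright turning axis, 151 mm above the table; x along the hole, z up. The head is a block 44 mm long (along the hole), 30 mm wide, 32 mm high. The level round hole, 17 mm wide, bevelled 2 mm at both mouths, goes right through its length; it can be entered from either end. Its direction varies.
- screw (a point): Top centre of the screw's dark round collar (68 mm across, 129 mm above the table) under the head, on the lid (130 mm across, 106 mm up) of the round steel canister fixed to the table. Collar and head first turn together clockwise (from above) against steady friction, about 0.2 N m, through a hidden angle of 0.3 to 1.2 rad until the screw seats; the collar then stays put.
- index (a point): Bright index bar (12 x 5 mm) on the collar, 28 mm from the axis; x outward along it, in line with the hole at first. With the screw seated, the limiter in the head lets go at 0.5 N m: the head turns on past the collar, resistance falls to nothing within 0.3 rad of slip, then the head jumps forward to a solid stop at 0.4 rad (the click). Let go earlier, it springs back.
- lug (a point): Small lug on the light metal gasket ring (84 mm across) under the collar, 46 mm from the turning axis, 115 mm above the table. The ring must stay put: pushing on against the solid stop after the click, beyond about 0.8 N m, drags it round and ruins the gasket.
- tube_rack: White rack with stoppered tubes, 70 x 170 mm, 100 mm high; bystander, origin under its centre.
- jar: Round jar, 56 mm across, 75 mm high; bystander, origin under its centre.
- reagent: Bottle, 52 mm across, 105 mm high; bystander, origin under its centre.
- tip_box: Grey box with a clear lid, 85 x 120 mm, 62 mm high; bystander, origin under its centre.
- timer: Flat white bench timer, 70 x 70 mm, 22 mm high; bystander, origin under its centre.
- cap_tray: Low white open tray, 100 x 130 mm, 30 mm high; bystander, origin under its centre.
- beaker: Clear plastic beaker, 64 mm across, 80 mm high; bystander, origin under its centre.

How it is judged (in metres and radians):
On the way, in this order (a step that is already met when the one before it is completed fails the run):
1. the bar is pushed through the cross-hole and sticks out on both sides (angle between the x axis of bar_mid and the x axis of hole, either way round below 0.2 rad and x of bar_mid in the frame of hole between -0.063 and 0.063 m and y of bar_mid in the frame of hole between -0.014 and 0.014 m and z of bar_mid in the frame of hole between -0.014 and 0.014 m), for 0.1 s.
2. the screw has been turned and the limiter has clicked once, with the bar still through the hole (all of step 1 and angle between the x axis of hole and the x axis of index, either way round above 0.33 rad and distance of index from where it was at the start of the episode above 0.005 m), for 0.1 s.
At the end, for the whole second after the job is handed in: Head clicked over (hole over 0.33 rad out of line with the index; stop at 0.4), index travelled over 5 mm, gasket lug within 4 mm of its start; bar at rest in the hole: within 0.2 rad of its direction, bar centre within 63 mm along it and 14 mm across and up of the hole centre (all of step 2 and distance of lug from where it was at the start of the episode below 0.004 m and linear speed of bar below 0.02 m/s); the robot touches nothing.
It fails at once if the screw is overtightened: the gasket ring is dragged round (its lug shifts by more than 4 mm) (distance of lug from where it was at the start of the episode above 0.004 m).
It fails at once if a bystander on the bench is shifted by more than 40 mm (distance of any of tube_rack, jar, reagent, tip_box, timer, cap_tray, beaker from where it was at the start of the episode above 0.04 m).
It also fails if it takes over 72 s, if anything falls off the work surface, if the arm or the gripper's body presses on something with over 40 N, if the wrist force passes 120 N, or if a joint passes its speed limit or range.

## Working session

There is one attempt and no reset: what is moved stays moved. The work goes in short steps, Python scripts to look and compute and a tool call to move; the robot and the scene stay as the last step left them, time stands still between calls to the robot, and variables do not carry over. Pictures are saved under pics/ and viewed, and the job is handed in when it is done.

Besides the shell and the picture viewer there is one more tool, called after "Request:" as a command line: name --argument value ..., lists and objects as JSON in quotes. servo_tool: Moves the arm, as the interface text tells. Its arguments: {"type":"object","properties":{"motion":{"type":"array"}},"required":["motion"]}

```bash
mkdir -p pics; ls
cat > h.py <<'E'
import numpy as np, cv2
from plant import ctrl
def snap(n,tag):
    s=ctrl.snapshot(n); cv2.imwrite(f'pics/{tag}.png',s['frame']); np.savez(f'{tag}.npz',**{k:np.asarray(v) for k,v in s.items()}); return s
def load(tag): return dict(np.load(f'{tag}.npz'))
def und(s,u,v):
    m=s['mtx'];k=float(s['k1']); x=(u-m[0,2])/m[0,0]; y=(v-m[1,2])/m[1,1]
    p=cv2.undistortPoints(np.array([[[u,v]]],float),m,np.array([k,0,0,0.]))[0,0]
    return p
def pz(s,u,v,d=None,z=None):
    a,b=und(s,u,v); T=s['extrinsics']; r=np.array([a,-b,-1.])
    if z is not None:
        R=T[:3,:3]@r; d=(z-T[2,3])/R[2]
    elif d is None: 
        d=s['z_map'][int(round(v)),int(round(u))]
    return T[:3,:3]@(r*d)+T[:3,3]
def cloud(s):
    H,W=s['z_map'].shape; m=s['mtx']
    vv,uu=np.mgrid[0:H,0:W]; p=cv2.undistortPoints(np.stack([uu,vv],-1).reshape(-1,1,2).astype(float),m,np.array([float(s['k1']),0,0,0.]))[:,0]
    d=s['z_map'].reshape(-1); P=np.c_[p[:,0]*d,-p[:,1]*d,-d]; T=s['extrinsics']
    return (P@T[:3,:3].T+T[:3,3]).reshape(H,W,3)
def proj(s,P):
    T=s['extrinsics']; q=(np.asarray(P)-T[:3,3])@T[:3,:3]; x=q[0]/-q[2]; y=-q[1]/-q[2]; r=1+float(s['k1'])*(x*x+y*y)
    return s['mtx'][0,0]*x*r+s['mtx'][0,2], s['mtx'][1,1]*y*r+s['mtx'][1,2]
def crop(s,tag,u0,v0,u1,v1,f):
    cv2.imwrite(f'pics/{tag}.png',cv2.resize(s['frame'][v0:v1,u0:u1],None,fx=f,fy=f,interpolation=cv2.INTER_CUBIC))
E
python3 - <<'E'
from h import *
np.set_printoptions(precision=4,suppress=True)
print(ctrl.get_obs())
for n in ('top','side','wrist'):
    s=snap(n,n+'0'); print(n,s['mtx'],s['k1'],s['extrinsics'])
E
```

```text
pics
{'clock': 0.0, 'joint_pos': array([ 83.9455,  20.5917,   0.6332,  -0.0203, -70.137 , -16.5076]), 'qvel': array([-0.0485, -0.0294, -0.0262, -0.0281, -0.0917,  0.0064]), 'tau': array([ -0.0012, -58.2714,  29.3052,   6.9975,   0.007 ,  -0.0002]), 'tool_pos': array([0.2588, 0.6229, 0.2256]), 'orientation': array([   5.1944,   89.9026, -107.3747]), 'force': array([ 0.0556, -0.4201, -0.0424]), 'moment': array([-0.0226, -0.0333, -0.0263]), 'opening': 0.0876511082232257}
top [[442.0998   0.     312.401 ]
 [  0.     442.0998 198.8732]
 [  0.       0.       1.    ]] -0.10553883075780254 [[ 0.0233  0.9914 -0.1291  0.4561]
 [-0.9997  0.0224 -0.0086 -0.0071]
 [-0.0057  0.1292  0.9916  1.2411]
 [ 0.      0.      0.      1.    ]]
side [[433.7534   0.     322.1338]
 [  0.     433.7534 194.9399]
 [  0.       0.       1.    ]] -0.05577307769354338 [[-0.9985  0.0434 -0.0325  0.5497]
 [-0.0533 -0.6746  0.7363  0.9709]
 [ 0.01    0.7369  0.6759  1.0017]
 [ 0.      0.      0.      1.    ]]
wrist [[305.328    0.     321.8523]
 [  0.     305.328  198.8686]
 [  0.       0.       1.    ]] -0.04289649737686097 [[-0.3853  0.885   0.2613  0.33  ]
 [-0.9228 -0.3701 -0.1072  0.5935]
 [ 0.0018 -0.2824  0.9593  0.3841]
 [ 0.      0.      0.      1.    ]]
```

View pics/top0.png

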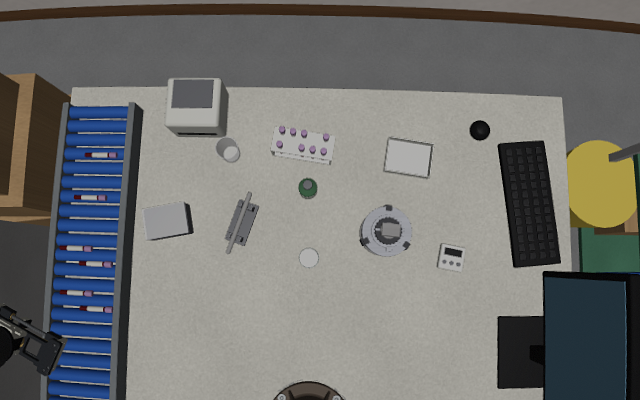

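View pics/side0.png

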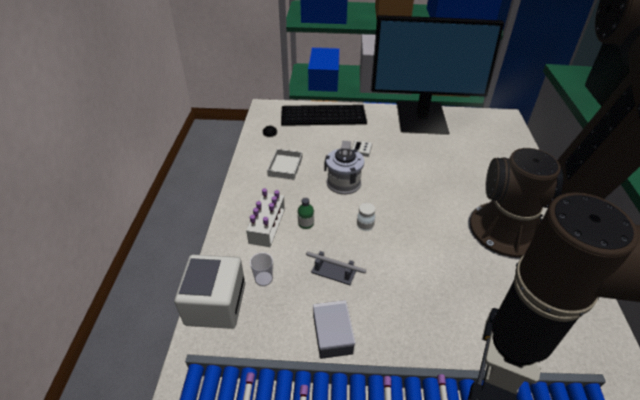

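View pics/wrist0.png

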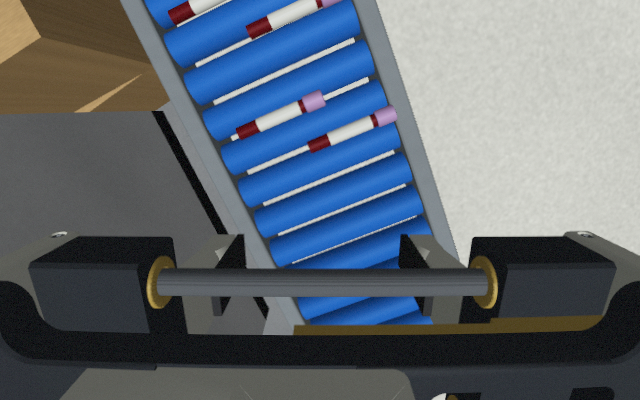

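The top view shows the bar on its rest at about (239,222), the canister at (386,231), the jar at (309,258), the reagent bottle at (308,188), the rack at (303,145), the timer at (452,257) and the tray at (409,157). Next I'll enlarge the bar and the canister.

Run:
```python
from h import *
np.set_printoptions(precision=4,suppress=True)
s=load('top0'); crop(s,'bar',200,180,280,260,7); crop(s,'can',350,195,425,270,8)
t=load('side0'); crop(t,'bars',290,230,380,300,8); crop(t,'cans',310,130,385,200,8)
C=cloud(s)
for n,(u,v) in dict(bar=(239,222),head=(390,230),jar=(309,258),reag=(308,188),timer=(452,257),tray=(409,157)).items(): print(n,C[v,u], s['z_map'][v,u])
print(C[222:240:2,386:400:3,2])
```

```text
bar [0.5434 0.2005 0.0508] 1.1933947
head [ 0.5236 -0.188   0.1695] 1.0697362
jar [0.4515 0.0083 0.0734] 1.1574485
reag [0.6322 0.0149 0.1049] 1.1495985
timer [ 0.4615 -0.3867  0.0196] 1.2086934
tray [ 0.7432 -0.2696  0.0099] 1.2556677
[[0.1329 0.1322 0.131  0.1295 0.1249]
 [0.169  0.1693 0.165  0.168  0.1682]
 [0.1692 0.1685 0.1659 0.1652 0.167 ]
 [0.1687 0.1694 0.1677 0.1681 0.1664]
 [0.172  0.1692 0.1668 0.1686 0.1669]
 [0.1692 0.1691 0.1679 0.1668 0.171 ]
 [0.1683 0.1684 0.1668 0.1673 0.1685]
 [0.1376 0.1372 0.1467 0.1553 0.1635]
 [0.1256 0.1332 0.1291 0.1284 0.1293]]
```

View pics/bar.png

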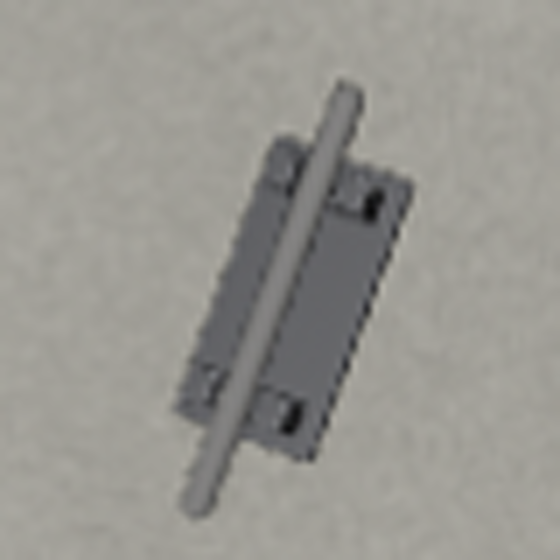

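View pics/can.png

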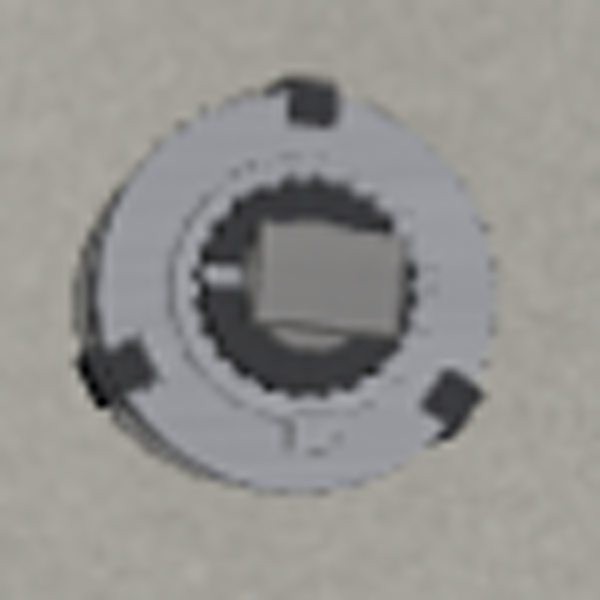

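View pics/bars.png

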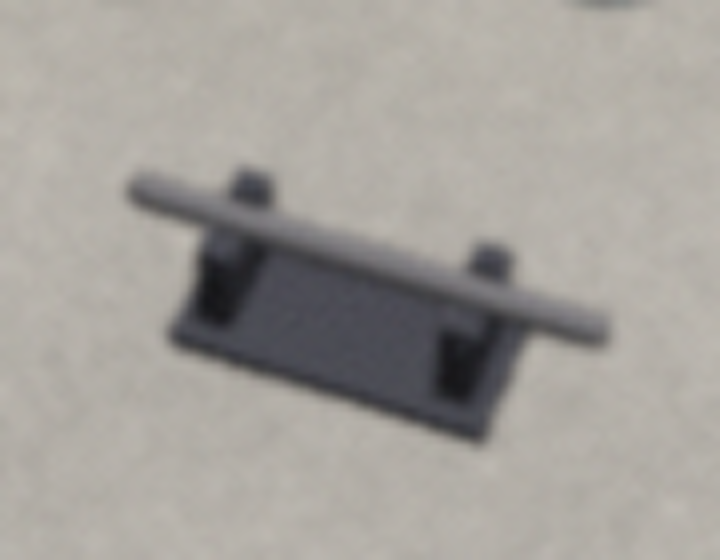

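View pics/cans.png

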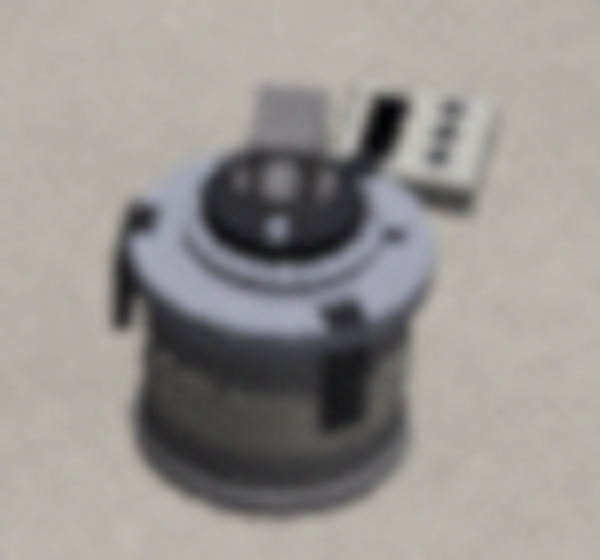

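Enlarged, the bar ends are at about (249.7,192.5) and (228.3,252.5) in full-frame pixels. The head's top face is around (391,230), and the index points left (+y), so the hole runs roughly along y. Now the measurements.

```bash
cat > m.py <<'E'
from h import *
np.set_printoptions(precision=4,suppress=True)
from scipy.spatial.transform import Rotation as Ro
for n in ('top0','side0'):
    s=load(n); C=cloud(s); print(n)
    M=(C[...,2]>.16)&(C[...,2]<.18)&(np.hypot(C[...,0]-.52,C[...,1]+.185)<.05)
    P=C[M][:,:2]; print('head',len(P),P.mean(0),C[M][:,2].mean(), cv2.minAreaRect((P*1000).astype(np.float32)))
    M=(C[...,2]>.095)&(C[...,2]<.115)&(np.hypot(C[...,0]-.52,C[...,1]+.185)<.09)
    print('lid',cv2.minEnclosingCircle((C[M][:,:2]*1000).astype(np.float32)))
    # bar
    M=(C[...,2]>.040)&(C[...,2]<.06)&(np.hypot(C[...,0]-.543,C[...,1]-.2)<.11)
    P=C[M]; Q=P[P[:,2]>.047]; c=Q.mean(0); w,V=np.linalg.eigh(np.cov(Q[:,:2].T)); d=V[:,1]; t=(Q[:,:2]-c[:2])@d
    print('bar',c,d,np.degrees(np.arctan2(d[1],d[0])),t.min(),t.max(), c[:2]+d*(t.min()+t.max())/2)
s=load('top0')
a=pz(s,249.7,192.5,z=.046);b=pz(s,228.4,252.7,z=.046);print(a,b,(a+b)/2,np.linalg.norm(a-b),np.degrees(np.arctan2(*(a-b)[1::-1])))
t=load('side0')
a=pz(t,290+142/8,230+190/8,z=.044);b=pz(t,290+595/8,230+326/8,z=.044);print(a,b,(a+b)/2,np.linalg.norm(a-b),np.degrees(np.arctan2(*(a-b)[1::-1])))
print('index',pz(s,350+223/8,195+273/8,z=.131), pz(t,310+277/8,130+229/8,z=.131))
print([pz(s,350+u/8-.0,195+v/8,z=.167) for u,v in((265,222),(402,234),(398,333),(258,322))])
o=ctrl.get_obs(); R=Ro.from_euler('xyz',o['orientation'],degrees=True).as_matrix(); print(R)
E
python3 m.py
```

```text
top0
head 220 [ 0.5261 -0.1897] 0.16795806406566524 ((525.894287109375, -189.9774169921875), (43.362884521484375, 30.3304443359375), 84.53839874267578)
lid ((526.200439453125, -190.03884887695312), 69.61933135986328)
bar [0.5431 0.202  0.0507] [-0.9507  0.3102] 161.93025796357566 -0.08744586522966889 0.08836647553089406 [0.5426 0.2021]
side0
head 88 [ 0.5256 -0.1883] 0.16572243789302432 ((525.2440185546875, -192.0474853515625), (49.874000549316406, 30.000612258911133), 85.42809295654297)
lid ((524.4657592773438, -189.34359741210938), 70.01326751708984)
bar [0.5457 0.203  0.0492] [-0.9491  0.3149] 161.64316201004254 -0.08638815267135652 0.08965154735196723 [0.5441 0.2035]
[0.6254 0.1754 0.046 ] [0.46   0.2267 0.046 ] [0.5427 0.2011 0.046 ] 0.17317863733535596 -17.2230100577334
[0.6235 0.1777 0.044 ] [0.4633 0.2285 0.044 ] [0.5434 0.2031 0.044 ] 0.16801489156409274 -17.586707273435753
index [ 0.5276 -0.1638  0.131 ] [ 0.5275 -0.1578  0.131 ]
[array([ 0.5411, -0.1715,  0.167 ]), array([ 0.5383, -0.2135,  0.167 ]), array([ 0.5081, -0.2123,  0.167 ]), array([ 0.5106, -0.1695,  0.167 ])]
[[-0.0003  0.9234 -0.3838]
 [-0.0012 -0.3838 -0.9234]
 [-1.      0.0001  0.0012]]
```

Request:
servo_tool --motion '[{"offset":[0,0.02,0.014],"roll":0,"claw":1},{"offset":[0,0.04,0.028],"roll":0,"claw":1},{"offset":[0,0.04,0.028],"roll":0,"claw":1},{"offset":[0,0.04,0.028],"roll":0,"claw":1},{"offset":[0,0.04,0.028],"roll":0,"claw":1},{"offset":[0,0.04,0.028],"roll":0,"claw":1},{"offset":[0,0.04,0.028],"roll":0,"claw":1},{"offset":[0,0.04,0.028],"roll":0,"claw":1},{"offset":[0,0.04,0.028],"roll":0,"claw":1},{"offset":[0,0.04,0.028],"roll":0,"claw":1},{"offset":[0,0.026,0.0145],"roll":0,"claw":1},{"offset":[0,0,0],"roll":-4.6,"claw":1}]'

```text
clock: 1.65
tool_pos: [0.527, 0.2057, 0.2264]
orientation: [-20.7, 90.0, -128.8]
force: [0.4, 0.7, -1.2]
opening: 0.0875
```

Run:
```python
from h import *
np.set_printoptions(precision=4,suppress=True)
s=snap('wrist','w1'); o=ctrl.get_obs(); print(o['clock'],o['tool_pos'],o['orientation'],o['joint_pos'],o['force'])
```

```text
1.7 [0.5265 0.2064 0.2264] [ -37.3358   89.9759 -145.0947] [ 41.2273  10.3081 -13.3768  -0.0029 -66.3391  31.0149] [-0.0593 -0.4399  0.4419]
```

View pics/w1.png

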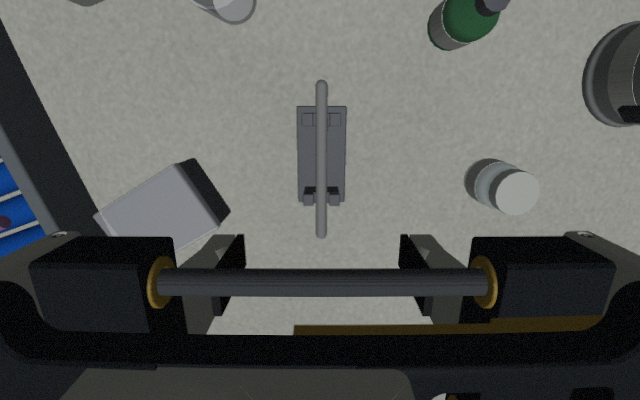

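The wrist view shows the bar upright in the image, ends at about (321,80) and (321.5,238), between the two rest blocks. The jaws straddle its line.

Run:
```python
from h import *
from scipy.spatial.transform import Rotation as Ro
np.set_printoptions(precision=4,suppress=True)
s=load('w1'); crop(s,'w1c',270,60,370,250,4)
a=pz(s,321.3,82,z=.046);b=pz(s,321.7,237.5,z=.044)
print(a,b,(a+b)/2,np.linalg.norm(a-b),np.degrees(np.arctan2(*(a-b)[1::-1])))
o=ctrl.get_obs(); R=Ro.from_euler('xyz',o['orientation'],degrees=True).as_matrix(); print(R)
u=(a-b)/np.linalg.norm(a-b); g=(a+b)/2-.018*u; g[2]=.025
print('tool delta',R.T@(g-o['tool_pos']))
C=cloud(s); M=(C[...,2]>.046)&(C[...,2]<.055)&(np.hypot(C[...,0]-.543,C[...,1]-.2)<.11); Q=C[M]; c=Q.mean(0); w,V=np.linalg.eigh(np.cov(Q[:,:2].T)); d=V[:,1]; t=(Q[:,:2]-c[:2])@d
print(c,np.degrees(np.arctan2(d[1],d[0])),c[:2]+d*(t.min()+t.max())/2,t.min(),t.max())
```

```text
[0.6263 0.1734 0.046 ] [0.4584 0.2281 0.044 ] [0.5424 0.2008 0.045 ] 0.17664671460069203 -18.028567629867894
[[-0.0003  0.9523 -0.305 ]
 [-0.0002 -0.305  -0.9523]
 [-1.     -0.0003  0.0003]]
tool delta [ 0.2014 -0.0012  0.0004]
[0.5517 0.1988 0.0494] 161.7556614325788 [0.5439 0.2014] -0.08070295219909004 0.0971432618486947
```

View pics/w1c.png

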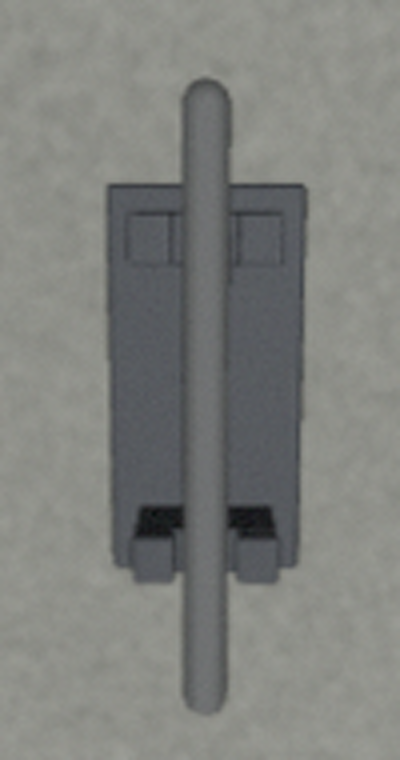

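Request:
servo_tool --motion '[{"offset":[0.035,-0.001,0],"roll":0,"claw":1},{"offset":[0.045,0,0],"roll":0,"claw":1},{"offset":[0.045,0,0],"roll":0,"claw":1},{"offset":[0.04,0,0],"roll":0,"claw":1},{"offset":[0.025,0,0],"roll":0,"claw":1},{"offset":[0.011,0,0],"roll":0,"claw":1},{"offset":[0,0,0],"roll":0,"claw":1},{"offset":[0,0,0],"roll":0,"claw":0},{"offset":[0,0,0],"roll":0,"claw":-0.4},{"offset":[0,0,0],"roll":0,"claw":-1},{"offset":[0,0,0],"roll":0,"claw":-1},{"offset":[0,0,0],"roll":0,"claw":-1}]'

```text
clock: 3.2
tool_pos: [0.5254, 0.2088, 0.0257]
orientation: [151.6, 90.0, 43.7]
force: [-0.8, 0.7, 0.2]
opening: 0.0431
```

Request:
servo_tool --motion '[{"offset":[0,0,0],"roll":0,"claw":-1},{"offset":[0,0,0],"roll":0,"claw":-1}]'

```text
clock: 3.45
tool_pos: [0.5253, 0.2088, 0.0255]
orientation: [-28.0, 90.0, -136.0]
force: [0.1, 0.4, 0.1]
opening: 0.0233
```

Request:
servo_tool --motion '[{"offset":[0,0,0],"roll":0,"claw":-1},{"offset":[0,0,0],"roll":0,"claw":-1},{"offset":[0,0,0],"roll":0,"claw":-1},{"offset":[0,0,0],"roll":0,"claw":-1}]'

```text
clock: 3.95
tool_pos: [0.5253, 0.2087, 0.0255]
orientation: [-33.7, 90.0, -141.7]
force: [0.7, -0.8, -0.8]
opening: 0.0123
```

Request:
servo_tool --motion '[{"offset":[-0.02,0,0],"roll":0,"claw":-1},{"offset":[-0.04,0,0],"roll":0,"claw":-1},{"offset":[-0.05,0,0],"roll":0,"claw":-1},{"offset":[-0.05,0,0],"roll":0,"claw":-1},{"offset":[-0.02,0,0],"roll":0,"claw":-1},{"offset":[0,0.01,0.026],"roll":0,"claw":-1},{"offset":[0,0.02,0.052],"roll":0,"claw":-1},{"offset":[0,0.02,0.052],"roll":0,"claw":-1},{"offset":[0,0.02,0.052],"roll":0,"claw":-1},{"offset":[0,0.0157,0.0418],"roll":0,"claw":-1},{"offset":[0,0,0],"roll":5,"claw":-1},{"offset":[0,0,0],"roll":8,"claw":-1}]'

```text
clock: 5.45
tool_pos: [0.5375, -0.0314, 0.2052]
orientation: [-77.2, 90.0, 161.5]
force: [-0.0, 1.0, -2.2]
opening: 0.0118
```

Request:
servo_tool --motion '[{"offset":[0,0,0],"roll":9,"claw":-1},{"offset":[0,0,0],"roll":9,"claw":-1},{"offset":[0,0,0],"roll":9,"claw":-1},{"offset":[0,0,0],"roll":9,"claw":-1},{"offset":[0,0,0],"roll":9,"claw":-1},{"offset":[0,0,0],"roll":9,"claw":-1},{"offset":[0,0,0],"roll":7,"claw":-1},{"offset":[0,0,0],"roll":2.5,"claw":-1},{"offset":[0,0,0],"roll":0,"claw":-1},{"offset":[0,0,0],"roll":0,"claw":-1}]'

```text
clock: 6.7
tool_pos: [0.5378, -0.0305, 0.2054]
orientation: [-23.5, 90.0, 152.0]
force: [-0.3, 0.0, -1.5]
opening: 0.0119
```

Run:
```python
from h import *
from scipy.spatial.transform import Rotation as Ro
np.set_printoptions(precision=4,suppress=True)
s=snap('wrist','w2'); o=ctrl.get_obs(); print(o['clock'],o['tool_pos'],o['orientation'],o['joint_pos'],o['force'],o['opening'])
print(Ro.from_euler('xyz',o['orientation'],degrees=True).as_matrix())
s=snap('top','t2'); crop(s,'t2c',280,180,430,280,5)
```

```text
6.75 [ 0.5378 -0.0305  0.2055] [-27.468   89.9927 148.1203] [ 17.6123   8.617  -18.328   -0.0062 -63.0597 -22.0212] [-1.0591  0.0219 -2.0583] 0.012158152223544758
[[-0.0001 -0.0769 -0.997 ]
 [ 0.0001 -0.997   0.0769]
 [-1.     -0.0001  0.0001]]
```

View pics/w2.png

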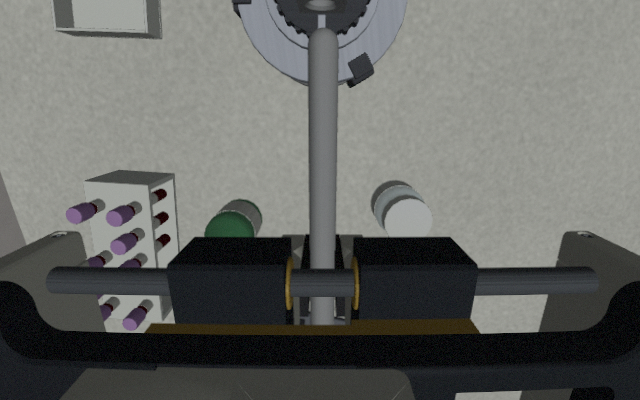

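View pics/t2c.png

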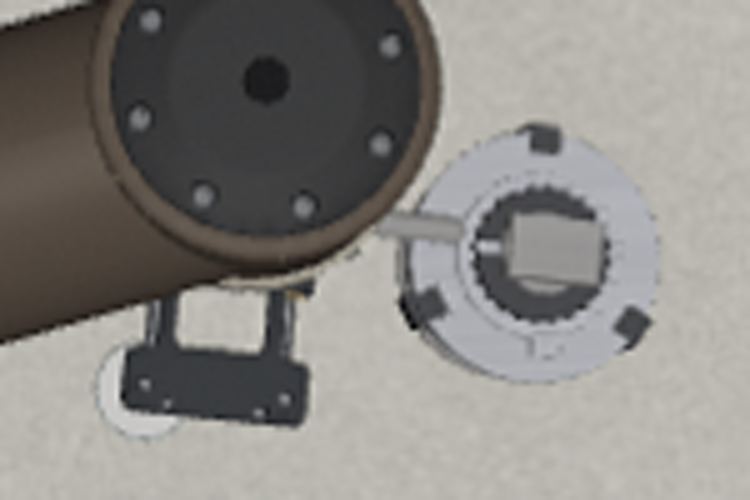

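The wrist view shows the held bar pointing up the image, tip near (322,35). The index (322,20) and the head's mouth (320,5) line up just beyond it. The top view agrees, with the tip just short of the collar. Now the tilt, height and lateral error.

Run:
```python
from h import *
from scipy.spatial.transform import Rotation as Ro
np.set_printoptions(precision=4,suppress=True)
s=load('w2'); crop(s,'w2c',270,0,370,80,7)
o=ctrl.get_obs(); R=Ro.from_euler('xyz',o['orientation'],degrees=True).as_matrix(); tp=o['tool_pos']
C=cloud(s)
for v in range(40,236,15):
    row=C[v,295:350]; k=row[:,2]>.2; P=row[k]; q=(P-tp)@R; print(v, k.sum(), 'topz',P[:,2].max(), np.median(P[:,2]), 'tool y',q[:,1].mean(),'z mid',(q[:,2].min()+q[:,2].max())/2)
t=load('t2'); D=cloud(t); M=(D[...,2]>.2)&(D[...,2]<.25); M[:,:352]=0; M[:,375:]=0; M[:215]=0;M[:235,:]*=1
P=D[M]; print(len(P),P.mean(0)); q=(P-tp)@R; print('top: toolframe',q.min(0),q.max(0),q.mean(0))
# head position in tool frame from top measure
for H in ([.526,-.190,.151],[.5276,-.1638,.131]): print((np.array(H)-tp)@R)
for p in ((322,20,.131),(320,6,.155)): w=pz(s,p[0],p[1],z=p[2]); print(p,w,(w-tp)@R)
```

```text
40 29 topz 0.23171838373299986 0.22939529057668276 tool y 0.10381672638514074 z mid 0.00013260426272704426
55 31 topz 0.2313479072174681 0.22930152433575934 tool y 0.09819715592308588 z mid -0.00036488703236915157
70 30 topz 0.23105657024861637 0.22967044387884183 tool y 0.09243686500075314 z mid -9.497428781114845e-05
85 30 topz 0.2314495997960996 0.22941502451396167 tool y 0.08656283425755529 z mid -8.781305381033245e-05
100 30 topz 0.23090813813952754 0.22976170637865473 tool y 0.08056774128343246 z mid -9.454706867665242e-05
115 29 topz 0.23161028536075332 0.2295065174866101 tool y 0.0744400501264226 z mid -0.00032905517752864584
130 29 topz 0.23091747364201662 0.22941783725509549 tool y 0.06816053058167536 z mid -0.00034590791135511324
145 29 topz 0.23133600982429564 0.22962798294665074 tool y 0.061699989746177214 z mid -0.0003318091867284324
160 29 topz 0.2317550436678323 0.22951429704866602 tool y 0.05511884177104169 z mid -0.00034498971850579563
175 28 topz 0.23196592962943793 0.2297699004168532 tool y 0.04837296121143198 z mid -0.000648611448271445
190 27 topz 0.23167001271540522 0.22981272036261824 tool y 0.04151136224435769 z mid -0.0003667245275590235
205 27 topz 0.2314724069969001 0.2295449661829286 tool y 0.03424829987981804 z mid -0.00034055439881249894
220 27 topz 0.23197105829504175 0.22974625220336112 tool y 0.026947986856749675 z mid -0.00034929464104880865
235 53 topz 0.36374568758877257 0.2250349588611539 tool y 0.016492643792982323 z mid -0.00043612934570189804Traceback (most recent call last):
  File "<stdin>", line 9, in <module>
numpy._core._exceptions._UFuncOutputCastingError: Cannot cast ufunc 'multiply' output from dtype('int64') to dtype('bool') with casting rule 'same_kind'
```

View pics/w2c.png

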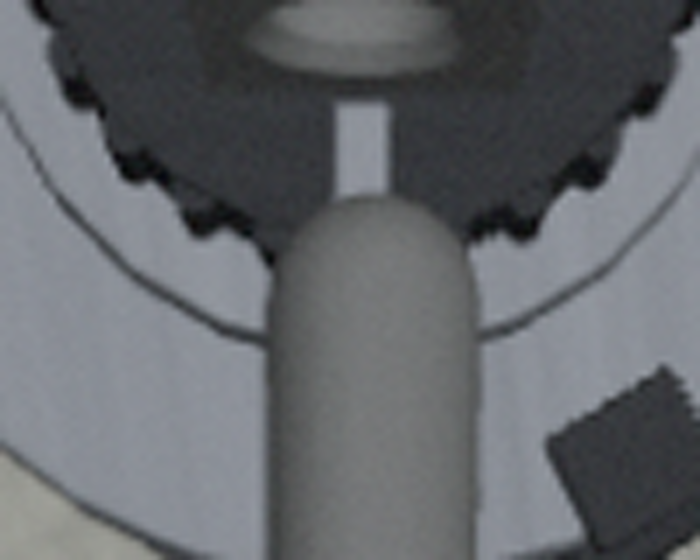

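Run:
```python
from h import *
from scipy.spatial.transform import Rotation as Ro
np.set_printoptions(precision=4,suppress=True)
s=load('w2')
o=ctrl.get_obs(); R=Ro.from_euler('xyz',o['orientation'],degrees=True).as_matrix(); tp=o['tool_pos']
for H in ([.526,-.190,.151],[.5276,-.1638,.131]): print('top',(np.array(H)-tp)@R)
for p in ((321.6,14.5,.131),(321.9,27,.131),(320.3,10.5,.143),(320.3,3,.145)): w=pz(s,p[0],p[1],z=p[2]); print(p,w,(w-tp)@R)
C=cloud(s); M=(C[...,2]>.1)&(C[...,2]<.11); P=C[M]; q=(P-tp)@R
# lid rim circle fit in tool frame
M=(C[...,2]>.085)&(C[...,2]<.115)&(np.hypot(C[...,0]-.526,C[...,1]+.19)<.1)
img=np.zeros(M.shape,np.uint8); img[M]=1; cs=max(cv2.findContours(img,0,1)[0],key=len)[:,0]
print(len(cs))
```

```text
top [ 0.0545  0.1599 -0.0006]
top [ 0.0745  0.1337 -0.0001]
(321.6, 14.5, 0.131) [ 0.5275 -0.1698  0.131 ] [ 0.0745  0.1397 -0.0006]
(321.9, 27, 0.131) [ 0.528 -0.162  0.131] [ 0.0745  0.1318 -0.0004]
(320.3, 10.5, 0.143) [ 0.5284 -0.169   0.143 ] [ 0.0625  0.1388 -0.0014]
(320.3, 3, 0.145) [ 0.5281 -0.1728  0.145 ] [ 0.0605  0.1426 -0.0014]
408
```

Request:
servo_tool --motion '[{"offset":[0.02,0,-0.0005],"roll":0,"claw":-1},{"offset":[0.033,0,0],"roll":0,"claw":-1},{"offset":[0.02,0,0],"roll":0,"claw":-1},{"offset":[0,0,0],"roll":0,"claw":-1},{"offset":[0,0,0],"roll":0,"claw":-1},{"offset":[0,0,0],"roll":0,"claw":-1}]'

```text
clock: 7.55
tool_pos: [0.5391, -0.0304, 0.1337]
orientation: [-164.6, 89.9, 11.0]
force: [-0.5, 0.8, -1.5]
opening: 0.0121
```

Run:
```python
from h import *
from scipy.spatial.transform import Rotation as Ro
np.set_printoptions(precision=4,suppress=True)
s=snap('top','t3'); t=snap('side','s3'); o=ctrl.get_obs(); R=Ro.from_euler('xyz',o['orientation'],degrees=True).as_matrix(); tp=o['tool_pos']; print(tp,o['force'])
crop(s,'t3c',340,190,430,270,8); crop(t,'s3c',300,120,390,190,8)
for p in ([.526,-.19,.151],): print(proj(s,p),proj(t,p))
tip=tp+R@[-.019,.108,0]; print(tip,proj(s,tip),proj(t,tip),(np.array([.526,-.19,.151])-tp)@R)
```

```text
[ 0.5388 -0.0304  0.1334] [ 0.0072  0.4847 -2.2434]
(np.float64(389.5530061572648), np.float64(229.48813620448175)) (np.float64(345.4984018329611), np.float64(147.8596068012261))
[ 0.5304 -0.1381  0.1524] (np.float64(368.70924059622325), np.float64(227.23085256573773)) (np.float64(343.92817232146103), np.float64(157.06341465536724)) [-0.0176  0.1601  0.0004]
```

View pics/t3c.png

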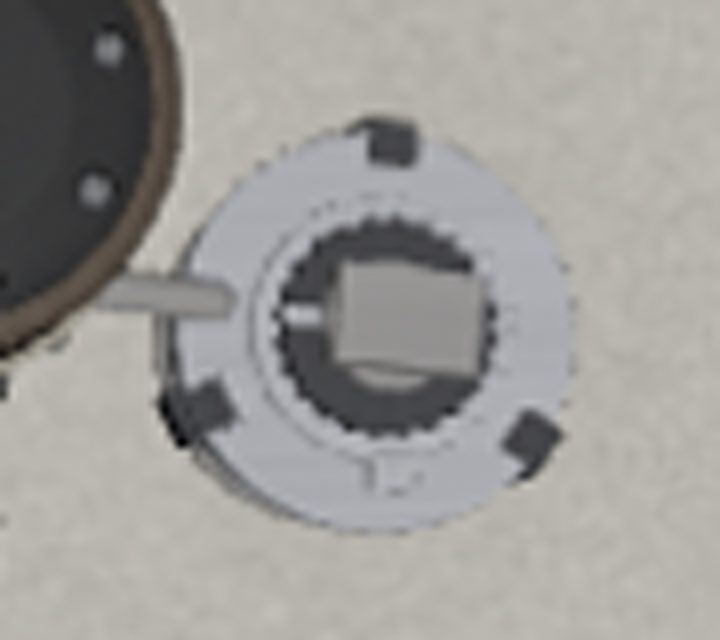

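View pics/s3c.png

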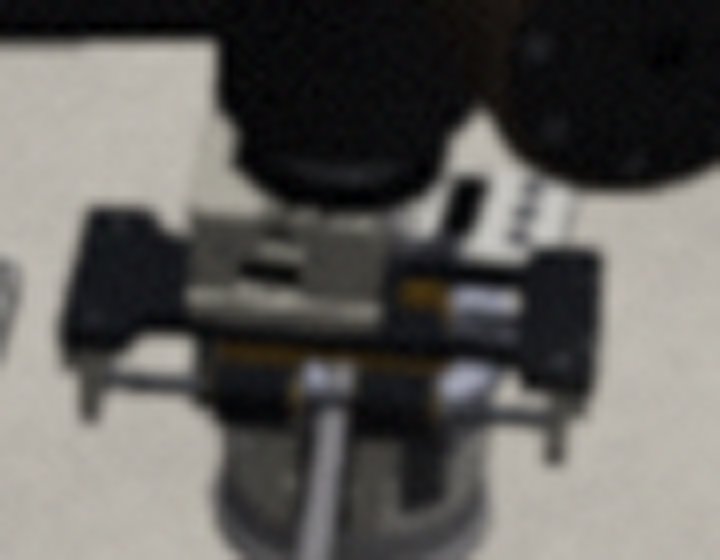

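The top view puts the tip at about (369.4,227.5), next to the predicted (368.7,227.2) and on the hole's line. The arm hides the tip in the side view. I'll start the insertion slowly.

Request:
servo_tool --motion '[{"offset":[0.001,0.01,0.0003],"roll":0,"claw":-1},{"offset":[0,0.01,0],"roll":0,"claw":-1},{"offset":[0,0.006,0],"roll":0,"claw":-1},{"offset":[0,0.005,0],"roll":0,"claw":-1},{"offset":[0,0.005,0],"roll":0,"claw":-1},{"offset":[0,0.004,0],"roll":0,"claw":-1}]'

```text
clock: 8.4
tool_pos: [0.5349, -0.0707, 0.1316]
orientation: [-139.6, 90.0, 36.0]
force: [0.8, 0.0, -1.7]
opening: 0.0123
```

Request:
servo_tool --motion '[{"offset":[0,0.004,0],"roll":0,"claw":-1},{"offset":[0,0.004,0],"roll":0,"claw":-1},{"offset":[0,0,0],"roll":0,"claw":-1}]'

```text
clock: 8.78
tool_pos: [0.5343, -0.0786, 0.1316]
orientation: [131.5, 90.0, -53.0]
force: [-0.3, 0.3, -1.0]
opening: 0.0119
```

Tip about 18 mm into the hole and no contact force. Pushing on.

Request:
servo_tool --motion '[{"offset":[-0.0005,0.008,0],"roll":0,"claw":-1},{"offset":[0,0.008,0],"roll":0,"claw":-1},{"offset":[0,0.008,0],"roll":0,"claw":-1},{"offset":[0,0.006,0],"roll":0,"claw":-1}]'

```text
clock: 9.28
tool_pos: [0.5319, -0.109, 0.132]
orientation: [16.6, 90.0, -167.9]
force: [0.3, 0.1, -0.3]
opening: 0.012
```

Request:
servo_tool --motion '[{"offset":[0,0.008,0],"roll":0,"claw":-1},{"offset":[0,0.008,0],"roll":0,"claw":-1},{"offset":[0,0.008,0],"roll":0,"claw":-1},{"offset":[0,0.006,0],"roll":0,"claw":-1},{"offset":[0,0,0],"roll":0,"claw":-1},{"offset":[0,0,0],"roll":0,"claw":-1}]'

```text
clock: 10.02
tool_pos: [0.5297, -0.1381, 0.1321]
orientation: [-122.0, 90.0, 53.6]
force: [-0.1, 0.7, -2.1]
opening: 0.0124
```

Run:
```python
from h import *
from scipy.spatial.transform import Rotation as Ro
np.set_printoptions(precision=4,suppress=True)
s=snap('top','t4'); w=snap('wrist','w4'); o=ctrl.get_obs(); R=Ro.from_euler('xyz',o['orientation'],degrees=True).as_matrix(); tp=o['tool_pos']; print(o)
crop(s,'t4c',340,190,430,270,8)
print((np.array([.526,-.19,.151])-tp)@R)
```

```text
{'clock': 10.125, 'joint_pos': array([  5.9067,  13.3331, -22.9051,  -0.0005, -53.7574, -10.355 ]), 'qvel': array([ 0.0452, -0.0738, -0.0508,  0.038 ,  0.0161,  0.1062]), 'tau': array([ -0.109 , -45.0127,  25.7928,   6.2962,   0.0143,  -0.0011]), 'tool_pos': array([ 0.5297, -0.138 ,  0.1321]), 'orientation': array([-163.9792,   89.9955,   11.5721]), 'force': array([ 0.1166,  0.0831, -1.8574]), 'moment': array([ 0.1105, -0.0786,  0.0096]), 'opening': 0.01210690101184714}
[-0.0189  0.0521 -0.0003]
```

View pics/t4c.png

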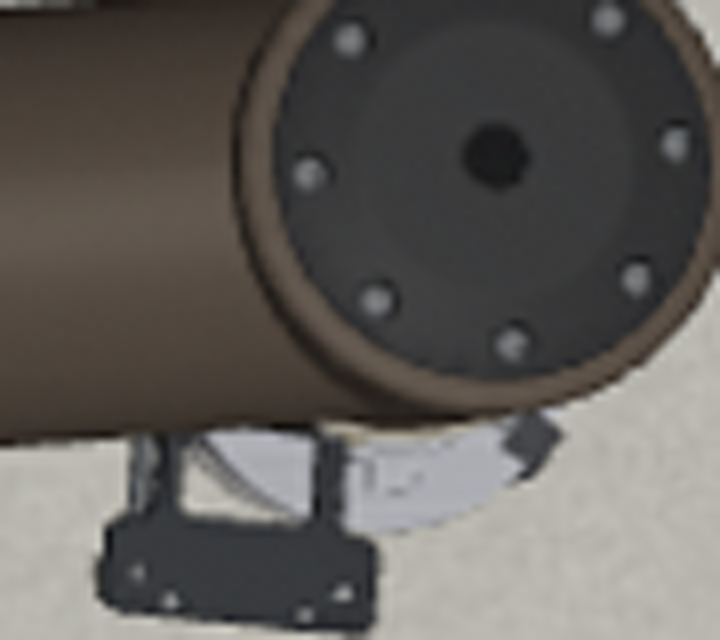

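View pics/w4.png

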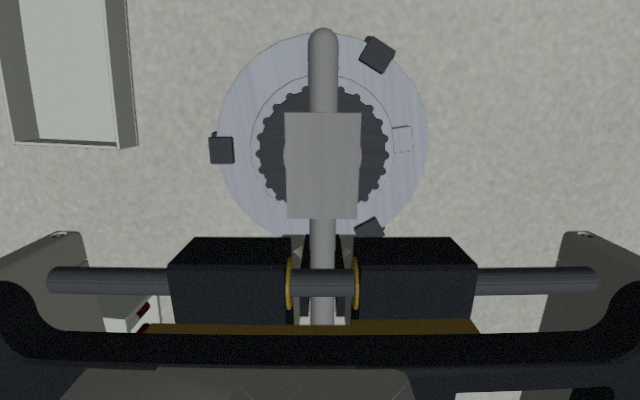

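The wrist view shows the bar fully through: far end at (322,32), head from (286,113) to (360,218), and about 30 mm out beyond the head. The gasket lug shows at (402,138). I'll refine the turning centre from this close view.

```bash
cat > st.py <<'E'
from h import *
from scipy.spatial.transform import Rotation as Ro
import sys
np.set_printoptions(precision=4,suppress=True)
H=np.array([.526,-.190,.151])
def st():
    o=ctrl.get_obs(); R=Ro.from_euler('xyz',o['orientation'],degrees=True).as_matrix(); tp=o['tool_pos']
    f=o['force']@R; m=o['moment']@R
    y=R[:,1]; hd=np.degrees(np.arctan2(y[1],y[0]))
    h=(H-tp)@R
    print('t',o['clock'],'heading',round(hd,2),'H in tool',h,'F tool',f,'M tool',m, 'j6',o['joint_pos'][5],'op',o['opening'],'Tscrew', -f[2]*h[1])
    return o,R,tp
E
python3 - <<'E'
from st import *
s=load('w4'); o,R,tp=st(); C=cloud(s)
M=(C[...,2]>.16)&(C[...,2]<.172); M[:,:270]=0; M[:,375:]=0; M[:100]=0; M[225:]=0
P=C[M]; q=(P-tp)@R; print('head top',len(P),P[:,2].mean(), cv2.minAreaRect((q[:,1:]*1000).astype(np.float32)), cv2.minAreaRect((P[:,:2]*1000).astype(np.float32)))
# lid edge points by eye
E=[(220,120),(240,75),(268,47),(300,35),(396,65),(420,105),(428,140),(415,190)]
X=np.array([pz(s,u,v,z=.106)[:2] for u,v in E]); 
A=np.c_[2*X,np.ones(len(X))]; r=np.linalg.lstsq(A,(X**2).sum(1),rcond=None)[0]; print('lid',r[:2],np.sqrt(r[2]+r[0]**2+r[1]**2))
print('lug',pz(s,402,138,z=.115)); print('tip',(pz(s,322,30,z=.151)-tp)@R)
E
```

```text
t 10.125 heading -94.45 H in tool [-0.0189  0.0521 -0.0003] F tool [ 1.8574 -0.0918 -0.1096] M tool [-0.0096  0.0698 -0.1163] j6 -10.355017721677097 op 0.01210690101184714 Tscrew 0.005712871286824911
head top 7760 0.16713329085878484 ((53.520484924316406, -0.4342002868652344), (44.137718200683594, 30.27459716796875), 0.4544028043746948) ((525.9834594726562, -191.41212463378906), (44.13774871826172, 30.27458381652832), 85.0970230102539)
lid [ 0.5256 -0.192 ] 0.06310045884555475
lug [ 0.48   -0.1955  0.115 ]
tip [-0.0189  0.1087 -0.0003]
```

Request:
servo_tool --motion '[{"offset":[0,0.0001,-0.0014],"roll":1.5,"claw":-1},{"offset":[0,0.0001,-0.0028],"roll":3,"claw":-1},{"offset":[0,0.0001,-0.0028],"roll":3,"claw":-1},{"offset":[0,0,0],"roll":0,"claw":-1}]'

```text
clock: 10.62
tool_pos: [0.5366, -0.1392, 0.132]
orientation: [7.3, 90.0, 175.3]
force: [-0.8, -0.1, -1.1]
opening: 0.0119
```

```bash
sed -i 's/-.190,.151/-.191,.151/' st.py; python3 -c "
from st import *
st()"
```

```text
t 10.625 heading -101.98 H in tool [-0.019   0.0529 -0.0004] F tool [1.1281 0.2793 0.7525] M tool [-0.0558 -0.1985 -0.2504] j6 -17.67149619202495 op 0.01194090152568371 Tscrew -0.039795579593737015
```

Request:
servo_tool --motion '[{"offset":[0,0.0001,-0.0028],"roll":3,"claw":-1},{"offset":[0,0.0001,-0.0028],"roll":3,"claw":-1},{"offset":[0,0,0],"roll":0,"claw":-1}]'

```text
clock: 11.0
tool_pos: [0.5419, -0.1406, 0.132]
orientation: [-19.9, 90.0, 142.2]
force: [-0.1, 0.9, -0.6]
opening: 0.0119
```

```bash
python3 -c "
from st import *
st(); snap('wrist','w5')"
```

```text
t 11.0 heading -107.9 H in tool [-0.019   0.0528 -0.0003] F tool [ 0.562  -0.8315  0.3237] M tool [-0.0298 -0.3746 -0.4698] j6 -23.37398771650244 op 0.011939312555959033 Tscrew -0.017095913879012655
```

View pics/w5.png

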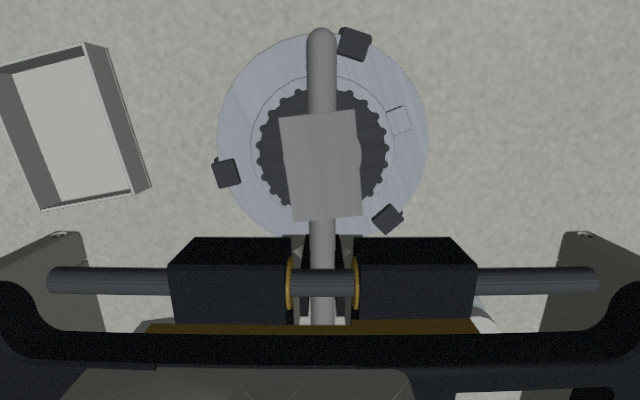

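The wrist view shows the head (edge (279,117) to (293,221)) lagging the bar by about 7.5°, so the play in the hole is being taken up. I'll check how noisy the force reading is, then go on.

```bash
cat >> st.py <<'E'
def avg(n=4):
    L=[]
    for i in range(n):
        ctrl.snapshot('wrist'); o=ctrl.get_obs(); L.append(np.r_[o['force'],o['moment']])
    L=np.array(L); o=ctrl.get_obs(); R=Ro.from_euler('xyz',o['orientation'],degrees=True).as_matrix()
    print('F',L[:,:3].mean(0)@R,'sd',L[:,:3].std(0),'M',L[:,3:].mean(0)@R,L[:,3:].std(0), 'tau',o['tau'])
def head(tag):
    s=snap('wrist',tag); o,R,tp=st(); C=cloud(s)
    M=(C[...,2]>.16)&(C[...,2]<.172)&(np.hypot(C[...,0]-H[0],C[...,1]-H[1])<.035)
    P=C[M]; r=cv2.minAreaRect((P[:,:2]*1000).astype(np.float32)); b=cv2.boxPoints(r)
    e=max([b[1]-b[0],b[2]-b[1]],key=np.linalg.norm); a=np.degrees(np.arctan2(e[1],e[0]))%180
    print(tag,'hole angle',a,'turned cw from start',85.0-a,'centre',r[0],r[1], 'bar', np.degrees(np.arctan2(R[1,1],R[0,1]))%180)
    return s
E
python3 -c "
from st import *
head('w6'); avg()"
```

```text
t 11.1 heading -107.87 H in tool [-0.019   0.0528 -0.0003] F tool [ 1.5583 -1.3661  0.997 ] M tool [-0.0716 -0.2642 -0.5443] j6 -23.341995091486034 op 0.012126617150391268 Tscrew -0.05263416585412117
w6 hole angle 78.33845 turned cw from start 6.6615524 centre (526.0048217773438, -191.54685974121094) (44.096405029296875, 30.193281173706055) bar 72.13264114128741
F [ 1.4769 -1.2148  1.2549] sd [0.4161 0.1081 0.3327] M [-0.0807 -0.3589 -0.6465] [0.033  0.021  0.0192] tau [ -0.9717 -46.5391  26.0712   6.8199   0.1566  -0.0677]
```

Request:
servo_tool --motion '[{"offset":[0,0.0001,-0.0028],"roll":3,"claw":-1},{"offset":[0,0.0001,-0.0028],"roll":3,"claw":-1},{"offset":[0,0.0001,-0.0028],"roll":3,"claw":-1},{"offset":[0,0,0],"roll":0,"claw":-1}]'

```text
clock: 11.8
tool_pos: [0.5498, -0.144, 0.132]
orientation: [-82.1, 90.0, 70.9]
force: [-1.0, 2.7, -1.1]
opening: 0.0119
```

```bash
cat >> st.py <<'E'
def T(n=2):
    L=[]
    for i in range(n):
        o=ctrl.get_obs(); R=Ro.from_euler('xyz',o['orientation'],degrees=True).as_matrix(); L.append(np.r_[o['force']@R,o['moment']@R])
        if i<n-1: ctrl.snapshot('wrist')
    L=np.mean(L,0); h=((H-o['tool_pos'])@R)
    print('F',L[:3],'M',L[3:],'torque', -L[3]+h[1]*L[2], 'alt',-L[3]+h[1]*(-L[4]/.29))
E
python3 -c "
from st import *
head('w7'); T()"
```

```text
t 11.85 heading -116.89 H in tool [-0.019   0.0527 -0.0001] F tool [ 1.2887 -2.0903  1.4671] M tool [-0.0822 -0.4453 -0.8445] j6 -31.924301270824518 op 0.01190399887870803 Tscrew -0.0772481689785424
w7 hole angle 69.170555 turned cw from start 15.829445 centre (526.0515747070312, -191.63140869140625) (44.02342987060547, 30.25022315979004) bar 63.11146679946492
F [ 1.1287 -2.5289  1.463 ] M [-0.0622 -0.4482 -0.8749] torque 0.13925188641058356 alt 0.14360111664812597
```

Request:
servo_tool --motion '[{"offset":[0,0,-0.0028],"roll":3,"claw":-1},{"offset":[0,0,-0.0028],"roll":3,"claw":-1},{"offset":[0,0,-0.0028],"roll":3,"claw":-1},{"offset":[0,0,0],"roll":0,"claw":-1}]'

```text
clock: 12.4
tool_pos: [0.5569, -0.1483, 0.132]
orientation: [47.1, 90.0, -168.8]
force: [-0.2, 2.1, -0.4]
opening: 0.0122
```

```bash
python3 -c "
from st import *
head('w8'); T()"
```

```text
t 12.45 heading -125.86 H in tool [-0.0189  0.0527  0.    ] F tool [ 1.9496 -0.7133  1.2679] M tool [-0.0818 -0.5131 -0.5923] j6 -40.394699874734656 op 0.01231642156220546 Tscrew -0.06684140810752633
w8 hole angle 60.261166 turned cw from start 24.738834 centre (525.9935913085938, -191.62774658203125) (44.05036544799805, 30.234786987304688) bar 54.13636558364966
F [ 1.7434 -0.9972  1.0051] M [-0.0547 -0.4696 -0.5483] torque 0.10768026338103742 alt 0.14004742065125658
```

Request:
servo_tool --motion '[{"offset":[0,0.0001,-0.0028],"roll":3,"claw":-1},{"offset":[0,0,-0.0028],"roll":3,"claw":-1},{"offset":[0,0,0],"roll":0,"claw":-1}]'

```text
clock: 12.88
tool_pos: [0.5612, -0.1518, 0.132]
orientation: [38.8, 90.0, 176.9]
force: [-0.7, 2.7, -2.1]
opening: 0.0122
```

```bash
python3 -c "
from st import *
head('w9'); T()"
```

```text
t 12.925 heading -131.86 H in tool [-0.019   0.0527  0.0001] F tool [ 2.2942 -0.7957  1.3351] M tool [-0.0233 -0.5196 -0.3705] j6 -45.98591809983303 op 0.011929047746505377 Tscrew -0.07034795921691407
w9 hole angle 54.168396 turned cw from start 30.831604 centre (526.0081176757812, -191.6915740966797) (43.982662200927734, 30.262678146362305) bar 48.143616235358564
F [ 1.453  -0.9161  1.9155] M [-0.0202 -0.5071 -0.3744] torque 0.12114478129665332 alt 0.11235700376269747
```

Request:
servo_tool --motion '[{"offset":[0,0.0001,-0.0028],"roll":3,"claw":-1},{"offset":[0,0,-0.0028],"roll":3,"claw":-1},{"offset":[0,0,0],"roll":0,"claw":-1}]'

```text
clock: 13.35
tool_pos: [0.5652, -0.1558, 0.132]
orientation: [52.7, 90.0, -175.2]
force: [-1.4, 2.5, -2.2]
opening: 0.0121
```

```bash
python3 -c "
from st import *
head('w10'); T()"
```

```text
t 13.4 heading -137.86 H in tool [-0.019   0.0527  0.0001] F tool [ 1.9975 -0.7531  1.7108] M tool [-0.043  -0.5648 -0.2708] j6 -51.55119422398869 op 0.011912777685082018 Tscrew -0.09016404023863225
w10 hole angle 48.04571 turned cw from start 36.95429 centre (526.0628051757812, -191.68707275390625) (44.14194869995117, 30.2120418548584) bar 42.14122871438647
F [ 1.1581 -0.5177  1.7324] M [-0.0297 -0.5479 -0.2443] torque 0.12108434510611263 alt 0.1293636460096653
```

View pics/w10.png

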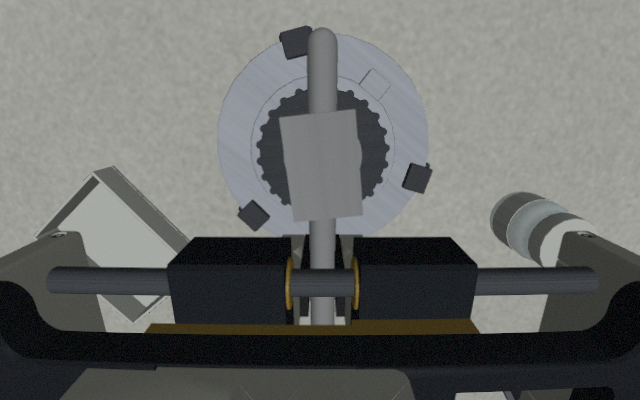

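The picture is steady: head from (280,117) to (362,217), collar teeth turning with it, lug at (375,83) still put. Torque is flat, so it isn't seated yet.

Request:
servo_tool --motion '[{"offset":[0,0.0001,-0.0028],"roll":3,"claw":-1},{"offset":[0,0,-0.0028],"roll":3,"claw":-1},{"offset":[0,0,0],"roll":0,"claw":-1}]'

```text
clock: 13.82
tool_pos: [0.5688, -0.1601, 0.132]
orientation: [61.7, 90.0, -172.2]
force: [-1.3, 1.3, -1.3]
opening: 0.0121
```

```bash
python3 -c "
from st import *
head('w11'); T()"
```

```text
t 13.875 heading -143.85 H in tool [-0.019   0.0528  0.0002] F tool [ 1.4463 -0.1687  0.6993] M tool [-0.0338 -0.5461 -0.0399] j6 -57.083639014175844 op 0.01186415238951519 Tscrew -0.03690411350332543
w11 hole angle 42.187756 turned cw from start 42.812244 centre (526.028076171875, -191.7123260498047) (44.04707717895508, 30.250473022460938) bar 36.14568701510905
F [1.0977 0.0672 1.4444] M [-0.0349 -0.5471 -0.0225] torque 0.1111633066559404 alt 0.13449704568990997
```

Request:
servo_tool --motion '[{"offset":[0,0.0001,-0.0028],"roll":3,"claw":-1},{"offset":[0,0,-0.0028],"roll":3,"claw":-1},{"offset":[0,0,0],"roll":0,"claw":-1}]'

```text
clock: 14.3
tool_pos: [0.5718, -0.1647, 0.132]
orientation: [63.8, 90.0, -176.1]
force: [-1.2, 1.8, -0.3]
opening: 0.0119
```

```bash
python3 -c "
from st import *
head('w12'); T()"
```

```text
t 14.35 heading -149.86 H in tool [-0.0189  0.0528  0.0003] F tool [1.5493 0.6485 1.4356] M tool [-0.0276 -0.6098  0.0988] j6 -62.591694511615785 op 0.012268455090263428 Tscrew -0.07585520795828438
w12 hole angle 36.017254 turned cw from start 48.982746 centre (526.0216674804688, -191.7266845703125) (44.131465911865234, 30.16242027282715) bar 30.144896371855367
F [1.3126 0.4755 1.4072] M [-0.0659 -0.5411  0.1202] torque 0.14021532059377156 alt 0.1644352292270781
```

Request:
servo_tool --motion '[{"offset":[0,0,-0.0028],"roll":3,"claw":-1},{"offset":[0,0,-0.0028],"roll":3,"claw":-1},{"offset":[0,0,0],"roll":0,"claw":-1}]'

```text
clock: 14.78
tool_pos: [0.5742, -0.1693, 0.1319]
orientation: [39.2, 89.9, 153.3]
force: [-2.9, 3.2, -0.7]
opening: 0.0124
```

```bash
python3 -c "
from st import *
head('w13'); T()"
```

```text
t 14.825 heading -155.85 H in tool [-0.0191  0.0529 -0.0001] F tool [0.6281 2.761  4.235 ] M tool [-0.1702 -1.7398  0.2972] j6 -68.07867621142867 op 0.01221330451743361 Tscrew -0.22401947242414502
w13 hole angle 31.228024 turned cw from start 53.771976 centre (526.0093994140625, -191.77822875976562) (44.04991912841797, 30.203678131103516) bar 24.15196978212046
F [0.7507 2.3708 4.6644] M [-0.1667 -1.7659  0.306 ] torque 0.4133521487789933 alt 0.48870802972043614
```

Torque has gone from about 0.13 to between 0.41 and 0.49 N m and the head is falling behind the bar, so the screw is seated at about 53.5°. I expect the give-way near 70° of head turn and the stop near 76°. Smaller steps from here.

Request:
servo_tool --motion '[{"offset":[0,0,-0.0019],"roll":2,"claw":-1},{"offset":[0,0,0],"roll":0,"claw":-1}]'

```text
clock: 15.12
tool_pos: [0.5751, -0.1712, 0.1319]
orientation: [48.4, 90.0, 160.5]
force: [-3.5, 2.8, -1.0]
opening: 0.012
```

```bash
python3 -c "
from st import *
head('w14'); T()"
```

```text
t 15.175 heading -157.88 H in tool [-0.0191  0.0529  0.0002] F tool [0.4356 1.7397 4.4217] M tool [-0.1143 -1.6647  0.5213] j6 -69.9270658242214 op 0.012193978731105184 Tscrew -0.23400649559494507
w14 hole angle 29.10754 turned cw from start 55.89246 centre (526.0205688476562, -191.79673767089844) (44.06002426147461, 30.245006561279297) bar 22.122225224558463
F [0.7786 1.2656 4.813 ] M [-0.0835 -1.6348  0.5115] torque 0.3384149517520759 alt 0.38206939545344887
```

Request:
servo_tool --motion '[{"offset":[0,0,-0.0019],"roll":2,"claw":-1},{"offset":[0,0,-0.0019],"roll":2,"claw":-1},{"offset":[0,0,0],"roll":0,"claw":-1}]'

```text
clock: 15.6
tool_pos: [0.5766, -0.1751, 0.132]
orientation: [88.5, 90.0, -163.5]
force: [-4.3, 2.1, -1.6]
opening: 0.0119
```

```bash
python3 -c "
from st import *
head('w15'); T()"
```

```text
t 15.65 heading -161.94 H in tool [-0.019   0.0531  0.0006] F tool [2.4537 2.564  2.462 ] M tool [ 0.0005 -1.1688  0.8316] j6 -73.61900746495579 op 0.011959013498085645 Tscrew -0.13071121488407453
w15 hole angle 24.195152 turned cw from start 60.804848 centre (526.0234375, -191.73756408691406) (44.110103607177734, 30.205228805541992) bar 18.05614192287129
F [1.6386 2.8746 2.1837] M [-0.0238 -1.1446  0.8467] torque 0.1397215232063039 alt 0.23334018555170047
```

View pics/w15.png

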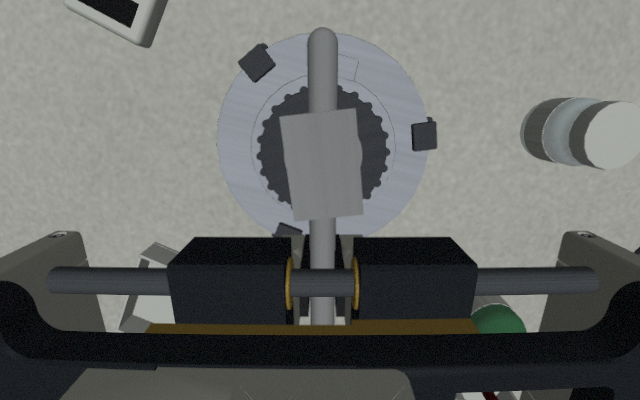

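The head is at 60.8°, about 7° into the slip, and the torque is falling as described. Going on at 2° per row.

Request:
servo_tool --motion '[{"offset":[0,0,-0.0018],"roll":2,"claw":-1},{"offset":[0,0,-0.0018],"roll":2,"claw":-1},{"offset":[0,0,0],"roll":0,"claw":-1}]'

```text
clock: 16.08
tool_pos: [0.5782, -0.1787, 0.1322]
orientation: [-123.9, 90.0, -19.9]
force: [-2.2, 1.4, -2.8]
opening: 0.0123
```

```bash
python3 -c "
from st import *
head('w16'); T()"
```

```text
t 16.125 heading -165.97 H in tool [-0.0189  0.0538  0.0006] F tool [1.1818 1.8963 2.1578] M tool [-0.017  -0.3603  0.4125] j6 -77.3034675327581 op 0.012222844824400152 Tscrew -0.11601689299784537
w16 hole angle 19.655775 turned cw from start 65.34422 centre (526.0143432617188, -191.73583984375) (44.138267517089844, 30.226348876953125) bar 14.027597709460252
F [1.6756 1.6924 1.3707] M [-0.0142 -0.3522  0.3853] torque 0.08797721807439754 alt 0.07956911902183013
```

Request:
servo_tool --motion '[{"offset":[0,0.0002,-0.0018],"roll":2,"claw":-1},{"offset":[0,0.0002,-0.0018],"roll":2,"claw":-1},{"offset":[0,0,0],"roll":0,"claw":-1}]'

```text
clock: 16.55
tool_pos: [0.5789, -0.1822, 0.1324]
orientation: [-108.2, 89.9, -8.2]
force: [1.1, 0.1, -2.0]
opening: 0.0121
```

```bash
python3 -c "
from st import *
head('w17'); T()"
```

```text
t 16.6 heading -169.97 H in tool [-0.0188  0.0535  0.0004] F tool [ 1.2773  0.3656 -0.1104] M tool [ 0.0286  0.0106 -0.1323] j6 -80.94249225318089 op 0.011970687356812141 Tscrew 0.005903925720952882
w17 hole angle 11.768735 turned cw from start 73.23126 centre (526.0410766601562, -191.89292907714844) (44.13291931152344, 29.980257034301758) bar 10.032736279328446
F [ 1.9999  0.1652 -0.2153] M [-0.0139 -0.003  -0.1489] torque 0.002376764156832783 alt 0.014428160995303422
```

The head has run ahead of the bar (73.2°, lag only 1.7°) and the force is down to zero, so it has clicked or is mid-jump. I'll look again for the index.

```bash
python3 -c "
from st import *
s=head('w18'); T(3); s=head('w19'); crop(s,'w19c',220,20,430,250,3)"
```

```text
t 16.7 heading -169.95 H in tool [-0.0189  0.0533  0.0003] F tool [1.6545 0.5367 0.0402] M tool [-0.0101 -0.0084 -0.245 ] j6 -80.93051046311847 op 0.011742807463654654 Tscrew -0.002143193002977822
w18 hole angle 11.969608 turned cw from start 73.030396 centre (525.9949951171875, -191.89620971679688) (44.05381393432617, 30.113847732543945) bar 10.049161784423461
F [1.7486 0.2693 0.2232] M [ 0.0241 -0.0341 -0.1697] torque -0.012192209607812966 alt -0.01781126403267251
t 16.85 heading -169.95 H in tool [-0.0189  0.0532  0.0002] F tool [ 2.0896  0.3584 -0.5113] M tool [-0.0074 -0.0397 -0.1865] j6 -80.93431145652063 op 0.012175049802312179 Tscrew 0.027177734610885233
w19 hole angle 11.907075 turned cw from start 73.092926 centre (526.0394897460938, -191.76341247558594) (44.15268325805664, 30.286649703979492) bar 10.047906165167944
```

View pics/w19c.png

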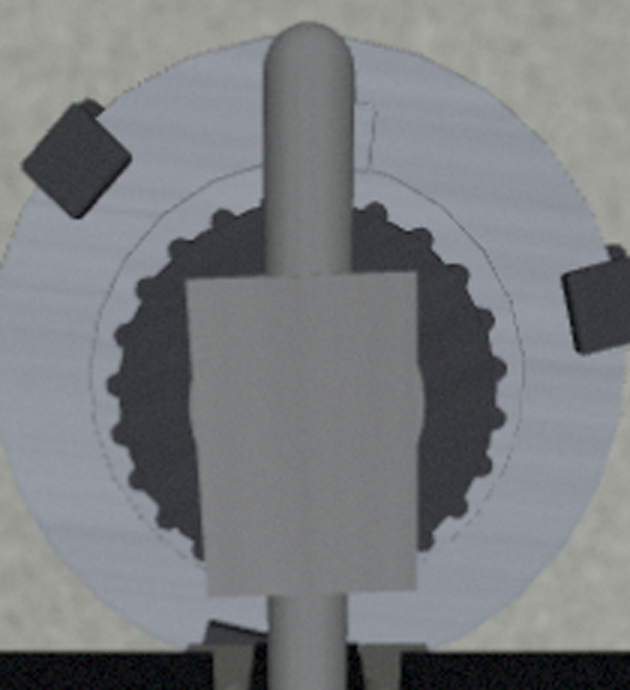

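The head is steady at 73.1° with zero torque. The torque-against-angle readings (0.41, 0.34, 0.19 and 0.08 N m at 53.8°, 55.9°, 60.8° and 65.3°) fit seating at about 50.2° and the 0.4 rad stop at 73.1°, so this is the click. I'm letting go and lifting straight up.

Request:
servo_tool --motion '[{"offset":[0,0,0],"roll":0,"claw":-0.7},{"offset":[0,0,0],"roll":0,"claw":-0.5},{"offset":[0,0,0],"roll":0,"claw":-0.2},{"offset":[0,0,0],"roll":0,"claw":0},{"offset":[0,0,0],"roll":0,"claw":0},{"offset":[0,0,0],"roll":0,"claw":0}]'

```text
clock: 17.6
tool_pos: [0.5783, -0.182, 0.1321]
orientation: [-175.3, 90.0, -75.2]
force: [0.4, -0.5, -0.1]
opening: 0.0438
```

```bash
python3 -c "
from st import *
s=head('w20')"
```

```text
t 17.65 heading -169.96 H in tool [-0.0189  0.0531  0.0002] F tool [ 0.0212 -0.0607 -0.6284] M tool [-0.0349  0.0292 -0.1681] j6 -80.94225253411976 op 0.04374614484170636 Tscrew 0.0333469398171654
w20 hole angle 11.76087 turned cw from start 73.23913 centre (519.7340698242188, -193.0651092529297) (56.72164535522461, 30.19188690185547) bar 10.036490410268328
```

View pics/w20.png

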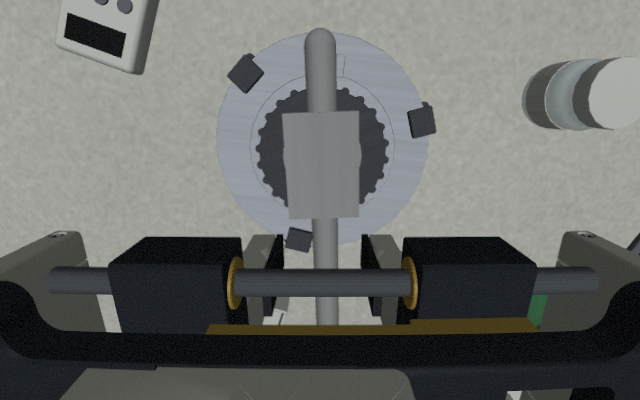

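The jaws (inner faces near x = 275 and 370) are clear of the bar at x ≈ 327. It's still through the head and the head hasn't sprung back. Lifting away.

Request:
servo_tool --motion '[{"offset":[-0.02,0,0],"roll":0,"claw":0},{"offset":[-0.04,0,0],"roll":0,"claw":0},{"offset":[-0.05,0,0],"roll":0,"claw":0},{"offset":[-0.05,0,0],"roll":0,"claw":0},{"offset":[-0.02,-0.03,0],"roll":0,"claw":0},{"offset":[0,-0.05,0],"roll":0,"claw":0},{"offset":[0,-0.05,0],"roll":0,"claw":0},{"offset":[0,-0.03,0],"roll":0,"claw":0},{"offset":[0,0,0],"roll":0,"claw":0},{"offset":[0,0,0],"roll":0,"claw":0}]'

```text
clock: 18.9
tool_pos: [0.7354, -0.1542, 0.3117]
orientation: [88.2, 90.0, -171.8]
force: [-0.4, 0.5, 0.6]
opening: 0.0439
```

```bash
python3 -c "
from st import *
st(); s=snap('wrist','w21'); t=snap('top','t21'); crop(t,'t21c',340,170,430,260,7); snap('side','s21')"
```

```text
t 18.9 heading -169.96 H in tool [0.1609 0.2125 0.0002] F tool [-0.6248  0.3013  0.5212] M tool [-0.0124 -0.0102 -0.0721] j6 -82.91509506983716 op 0.04394153096716658 Tscrew -0.1107724244346225
```

View pics/w21.png

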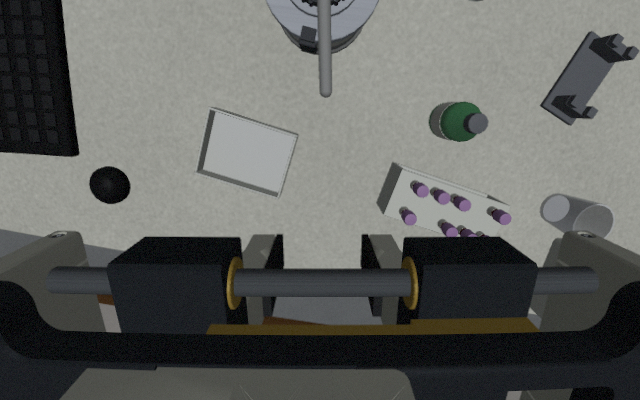

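View pics/t21c.png

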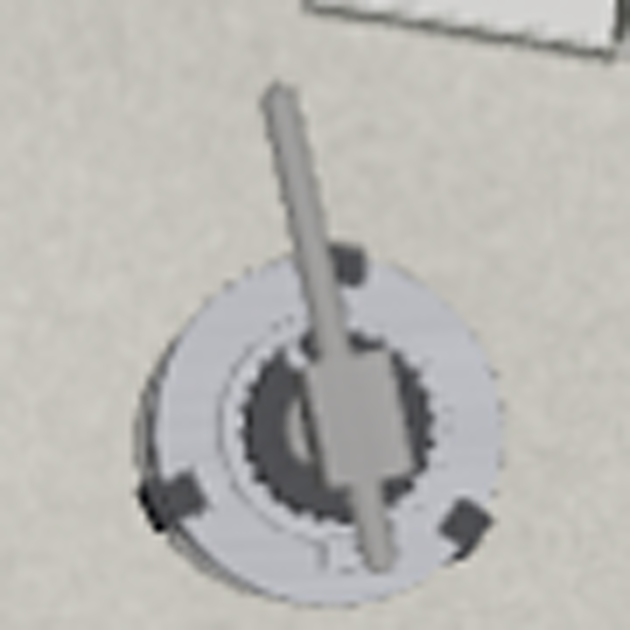

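Top view: the bar lies through the head with both ends out, at (380,183) and (394,250). The index shows at about (382.3,220.6), to the left of the bar and out of line with the hole. The lug outline is where it was, near (386–392,249). Now the numbers.

```bash
python3 -c "
from st import *
t=load('t21'); C=cloud(t)
M=(C[...,2]>.1615)&(C[...,2]<.173)&(np.hypot(C[...,0]-H[0],C[...,1]-H[1])<.027)
P=C[M]; print(len(P),cv2.minAreaRect((P[:,:2]*1000).astype(np.float32)))
i=pz(t,340+296/7,170+354/7,z=.131); d=i-H; print('index',i,np.hypot(*d[:2]),np.degrees(np.arctan2(d[1],d[0])))
i0=np.array([.5276,-.1638]); print('travel',np.hypot(*(i[:2]-i0)))
a=pz(t,340+282/7,170+88/7,z=.143);b=pz(t,340+380/7,170+568/7,z=.159)
print(a,b,np.linalg.norm(a-b),'mid',(a+b)/2,(a+b)/2-H,'ang',np.degrees(np.arctan2(*(a-b)[1::-1])))
m=(a+b)/2
for f in np.linspace(-.9,.9,9):
  p=m+(a-b)/2*f; u,v=proj(t,p+[0,0,.006]); print(round(f*90),C[int(round(v)),int(round(u)),2])
A=cv2.resize(load('top0')['frame'][235:260,375:405],None,fx=10,fy=10,interpolation=cv2.INTER_CUBIC);B=cv2.resize(t['frame'][235:260,375:405],None,fx=10,fy=10,interpolation=cv2.INTER_CUBIC)
cv2.imwrite('pics/lug.png',np.hstack([A,B]))
crop(t,'idx',370,205,410,255,12)
"
```

```text
227 ((524.7081298828125, -190.94773864746094), (46.363670349121094, 30.86214828491211), 11.394129753112793)
index [ 0.5494 -0.1749  0.131 ] 0.028413680959227052 34.571020307263446
travel 0.024449818975676434
[ 0.6443 -0.1677  0.143 ] [ 0.4728 -0.2005  0.159 ] 0.17533332202121601 mid [ 0.5586 -0.1841  0.151 ] [0.0326 0.0069 0.    ] ang 10.82292992603092
-81 0.15888005635332925
-61 0.15804452617694476
-40 0.16868500840907785
-20 0.1655553694057217
0 0.15584966427438673
20 0.1513501332051448
41 0.14995287262868384
61 0.152109880621631
81 0.14841934336576723
```

View pics/lug.png

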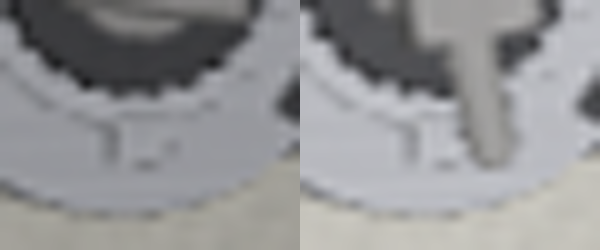

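View pics/idx.png

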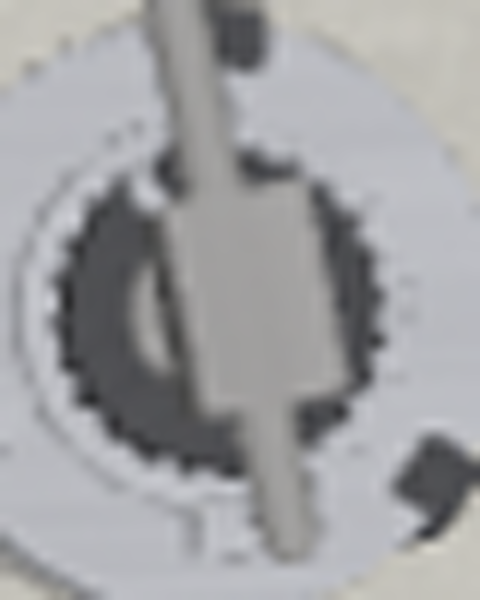

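The index is at 34.6° and the head at about 11.6°, so they are 0.40 rad apart. The index has travelled 24 mm and the lug hasn't moved. The bar centre is about 33 mm along the hole and about 0 mm across. Before handing in I'll check that the bar is at rest.

```bash
python3 -c "
from st import *
import cv2
a=load('t21')['frame']; b=snap('top','t22')['frame']; d=np.abs(a[175:265,345:430].astype(int)-b[175:265,345:430]).max(2); print('diff',(d>40).sum(),d.max())
o=ctrl.get_obs(); print(o['clock'],o['force'],np.abs(o['qvel']).max()); ctrl.close_job()"
```

```text
diff 0 2
19.1 [0.7285 0.5036 0.3338] 0.19088635768549775
the job is handed in; nothing more can be done
```

The canister is closed: the bar is through the screw head and the limiter has clicked once. I handed the job in at 19.1 s; no verdict came back.

**What I did:** I took the bar from its rest, pushed it through the hole from the index side, and turned the screw clockwise in small steps. The screw seated at about 50° of head turn. The torque rose to somewhere between 0.41 and 0.49 N m, then fell to zero. The head jumped to its stop at about 73°, so I stopped turning, let go and lifted clear.

**Last checks, from the top camera:**
- **Click:** the hole is about 23° (0.40 rad) out of line with the index, and the index has travelled about 24 mm.
- **Gasket:** the lug shows no visible shift from the first picture.
- **Bar:** its centre is about 33 mm along the hole and 0 mm across. It sags a few degrees in the hole's play and did not move between the last two pictures.
- **Robot:** the gripper is clear of everything and the force reading is about zero. I saw no contact with the bystanders, but did not measure their positions again.

**Disagreements:** I first judged the screw seated at about 53.5°. The torque readings during the slip and the final 23° both fit about 50.2° better. While the screw was turning freely I measured about 0.13 N m, against the stated 0.2 N m.

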